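# Load the photometer's filter and hold the light shield home

### The arm

A 6-joint arm with a two-finger parallel gripper is mounted at the origin on a cart in front of the work surface, level with it; the furniture and walls round the work are solid. World frame = base frame: x ahead of the robot, y to its left, z up, the work surface at z = 0. Lengths are in m, angles in rad, forces in N, time in s.
With the tool pointing down it reaches from about 0.375 to 0.925 m from the base axis. Payload 5.7 kg.
Tool frame: the origin (TCP) lies at the very end of the fingers, on their centre line; the grasp point (between the pads) lies 19 mm behind it; z points along the fingers, y is the line along which they close (so a half turn about z gives the same grasp; the last joint's range is limited). The gripper opens to 88 mm and grips with 3 to 60 N. Pads are 20 mm wide; open, the fingers measure 115 mm over their backs; the gripper's body (75 mm by 178 mm) begins 61 mm behind the grasp point.
Start: joints at [1.226, 0.359, 1.51, -0, 1.272, -0.115], TCP at [0.137, 0.584, 0.223] pointing down, gripper open.
Joint ranges: [-2.97, 2.97], [-1.01, 2.36], [0.21, 2.38], [-0.96, 4.11], [0.2, 2.71], [-2.98, 2.98]. Speed limits (rad/s): [2.39, 2.39, 3.14, 3.14, 3.14, 3.14].

### API

Orientations are given as a unit quaternion [w, x, y, z].
In Python, from rig import arm, open_jaws, gripper_close, kinematics, observe, eyes, order gives the robot as it stands. The module is installed in compiled form; this text tells all that it offers. Calls block until the motion is done:
- arm.reach(position, orientation): joint-space move of the TCP to a pose.
- arm.move_straight(position, feed=0.15, rot=None, contact_N=None): straight line of the TCP; rot=None keeps the orientation; feed is the mean speed in m/s. With contact_N (N) it stops when the force on the tool has changed by that much, and returns True; else False.
- arm.goto_joints(angles): joint-space move.
- open_jaws() and gripper_close(grip_force=None): open the fingers fully, or close them until they stop; grip_force is the grip in N (None keeps the last).
- arm.wait(seconds).
- kinematics.ik(position, orientation): joint angles nearest the present ones, or None.
- observe(): the state.
- eyes.grab_frame(name): name is "scene" or "top" or "wrist"; returns a dict with "image" (480x640x3 uint8, red, green, blue), "camera_matrix" (3x3 intrinsics, pixels), "world_from_camera" (4x4, takes a point from camera to world coordinates). Camera axes: x right, y down, z forward; pixel columns grow to the right and rows downward; lengths in m; the calibration is good to about 2 mm. A picture is of the moment at which its call begins. There is no depth.
A pose or a line that the arm cannot do raises arm.MotionError and nothing moves.
- order.sign_off(): hands the job in; it is judged then, once.
The state is a dict: "time": time; "qpos": joint angles; "joint_velocities": joint speeds; "effort": joint torques, N m; "tcp_pos": TCP position; "ee_rot": TCP orientation; "contact_force": force on the tool from outside, world axes, zero at the start; "ft_torque": the same for the moment, N m; "grip_width": opening from 0.0 (shut) to 1.0 (fully open); "grasp_force": force on a finger pad.
Only numpy, scipy, OpenCV 4.12 (cv2) and the standard library are available. Lean on these libraries where they do the work, as an engineer would, in place of code of your own. Each camera call takes 0.05 s, during which the arm holds its last target. There are 200 camera calls.

### The job

Get the photometer ready for a reading. First take the filter slide with the round window out of the stand and slide it edgewise all the way down into the slot on top of the photometer, leaving the plain slide in its place and the glassware around undisturbed. Then turn the knurled light-shield collar on the sample well clockwise until the hidden keyways inside it drop over the pins, push it fully down against the sprung interlock ring, and finish while still holding it pushed home, because the lamp lights only as long as it is held.

Things in the scene. Friction and masses are not known exactly. Their poses are not given: they have to be found in the camera images.
- photometer: Bench filter photometer, white with grey side cheeks, fixed, 183 (x) x 192 (y) mm; flat deck 64 mm above the bench, sloping panel with display and keys toward -x. Origin on the bench under the housing; in its frame the sample well's axis is at x +25, y -42 mm (right), the filter slot's centre at x +25, y +50 mm (left). Upright, turned a little about z.
- slot_floor (a point): Centre of the floor of the filter slot, 50 mm below the photometer's deck (14 mm above the bench). The slot is 42.4 mm long along the photometer's x and 7.4 mm wide along its y, with straight walls, open at the top. Axes parallel to the photometer's.
- filter_slide: Slide to use: upright dark steel plate 5 mm thick (its x), 40 wide (y), 70 tall, with a round ringed pale window 27 mm across, centred 40 mm up; on top a ribbed tab 10 mm thick (x), 28 wide, from 70 to 92 mm. The lowest 6 mm is stepped in to 3 x 36 mm. Origin at the centre of the lower edge, z up; 50-85 g. Stands in either slot of the stand; either face may point either way in the photometer.
- blank_slide: The plain (dark) slide, same size, axes and tab but without a window, in the other slot of the stand; it stays there.
- filter_stand: Fixed black block 50 (x) x 124 (y) x 34 mm; two slots side by side at y +30 and -30 mm, each 7.4 mm (x) by 42.4 mm (y), 22 mm deep, so that a slide's lower edge is 12 mm above the bench. Origin at the centre of its underside.
- collar: Light-shield collar, loose on the sample tube: closed aluminium knurled head 56 mm in diameter, 36 to 54 mm above its origin; plain skirt below, 52 mm in diameter. Origin on its axis at the lower rim, z up; 110-180 g. In the bore three hidden axial keyways 10 mm wide, along the collar's x axis and 120 deg either side. At the start the rim rests on three pins, 16 mm above the deck.
- collar_grip (a point): On the collar's axis, 45 mm above its origin: mid-height of the knurled head. Keyways and pins meet after a clockwise turn (from above) of 0.4 to 1.3 rad from the start; the pins (6 mm thick) pass within about 0.1 rad either way. The collar then goes down 10 mm freely until its rim meets the sprung ring, 6 mm above the deck, and 6 mm more against the spring; keyed, it cannot turn
- well_seat (a point): Centre of the sample well at deck height, 64 mm above the bench: the collar's origin lies here when it is home. A fixed tube 32 mm in diameter and 34 mm high stands here inside the collar (1.5 mm play all round) and carries the three pins, 120 deg apart, half hidden under the rim; which way they point is not reported.
- interlock (a joint): Travel of the sprung interlock ring round the well, in m: 0 = up (6 mm above the deck), 0.006 = pressed level with the deck by the collar's rim. The spring takes about 5 N to start and 9 N at 0.006, and lifts the collar again when it is let go.
- beaker: 100 ml glass beaker, 56 x 63 x 70 mm, bystander; origin at the centre of its underside.
- media_bottle: 100 ml clear bottle with screw cap, 54 mm diameter, 104 mm tall, bystander; origin at the centre of its underside.
- vial_bottle: Small brown bottle with tall screw cap, 39 mm diameter, 92 mm tall, bystander; origin at the centre of its underside.
There are look-alikes about, which are no part of the job. What is shaped like the collar but purple or red is not meant.

How it is judged:
On the way, in this order (a step that is already met when the one before it is completed fails the run):
1. the filter slide stands fully down in the photometer's slot (z of filter_slide in the frame of slot_floor below 0.004 m and horizontal distance between filter_slide and slot_floor below 0.004 m and angle between filter_slide's own z axis and vertical below 0.12 rad), for 0.2 s.
2. the collar has been turned until its keyways dropped over the pins (z of collar in the frame of well_seat below 0.009 m and horizontal distance between collar and well_seat below 0.004 m), for 0.1 s.
At the end, for the whole second after the job is handed in: Fingers hold the collar home with over 3 N: rim within 2 mm of the deck, 4 mm of the well's axis, upright, interlock ring pressed over 4.5 mm. The filter slide stands released in the photometer slot, within 4 mm of its floor's centre and height. The blank slide has moved under 10 mm (all of step 1 and z of collar in the frame of well_seat below 0.002 m and horizontal distance between collar and well_seat below 0.004 m and angle between collar's own z axis and vertical below 0.08 rad and value of joint interlock above 0.0045 m and contact force between the fingers and collar above 3 N and contact force between the fingers and filter_slide below 0.1 N and distance of blank_slide from where it was at the start of the episode below 0.01 m); the arm keeps its last pose, push and grip.
It fails at once if the blank slide is pulled out of its place (distance of blank_slide from where it was at the start of the episode above 0.015 m).
It fails at once if the glassware is disturbed (distance of any of beaker, media_bottle, vial_bottle from where it was at the start of the episode above 0.03 m).
It also fails if it takes over 61 s, if anything falls off the work surface, if the arm or the gripper's body presses on something with over 40 N, if the wrist force passes 120 N, or if a joint passes its speed limit or range.

## Working session

There is one attempt and no reset: what is moved stays moved. The work goes in short steps, each a Python script; the robot and the scene stay as the last script left them, time stands still between calls to the robot, and variables do not carry over. Pictures are saved under pics/ and viewed, at most 10 in all, crops included, and the job is handed in when it is done.

```bash
mkdir -p pics
python3 - <<'E'
from rig import *
import cv2,numpy as np
np.set_printoptions(precision=4,suppress=True)
for n in ["scene","top"]:
    f=eyes.grab_frame(n);cv2.imwrite(f"pics/{n}0.png",f["image"][:,:,::-1]);print(n,f["camera_matrix"],f["world_from_camera"])
s=observe();print(s)
E
```

```text
scene [[527.9243   0.     316.3764]
 [  0.     527.9243 231.6529]
 [  0.       0.       1.    ]] [[ 0.6255 -0.3688  0.6875 -0.0836]
 [-0.7799 -0.2709  0.5643 -0.2922]
 [-0.0219 -0.8892 -0.4571  0.5117]
 [ 0.      0.      0.      1.    ]]
top [[458.5253   0.     320.7728]
 [  0.     458.5253 233.9092]
 [  0.       0.       1.    ]] [[-0.0257 -0.9946  0.1005  0.47  ]
 [-0.9993  0.0284  0.0253  0.2004]
 [-0.028  -0.0997 -0.9946  0.9421]
 [ 0.      0.      0.      1.    ]]
{'time': 0.1, 'qpos': array([ 1.2259,  0.3595,  1.5113,  0.    ,  1.2725, -0.1151]), 'joint_velocities': array([-0.0012, -0.0026, -0.0019,  0.0009, -0.0002, -0.0016]), 'effort': array([  0.0006, -51.636 , -27.1407,   0.0677,   0.0276,  -0.    ]), 'tcp_pos': array([0.1365, 0.5836, 0.2219]), 'ee_rot': array([-0.0002,  0.1147,  0.9934, -0.0008]), 'contact_force': array([-0.1534,  0.1183,  0.5641]), 'ft_torque': array([ 0.0275, -0.0071,  0.0105]), 'grasp_force': 0.0, 'grip_width': 1.0026901700449835}
```

View pics/scene0.png

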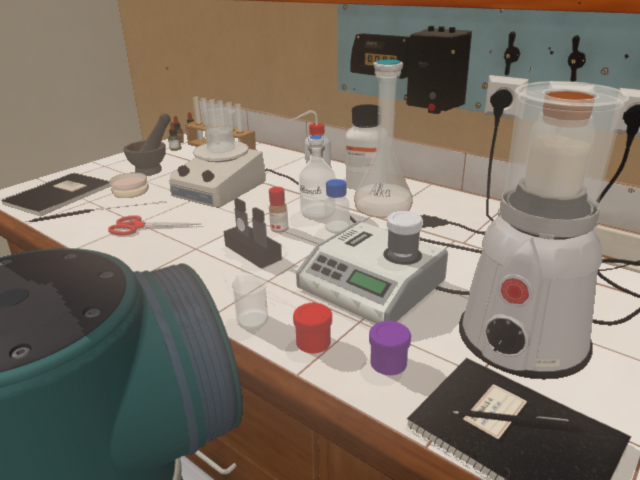

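View pics/top0.png

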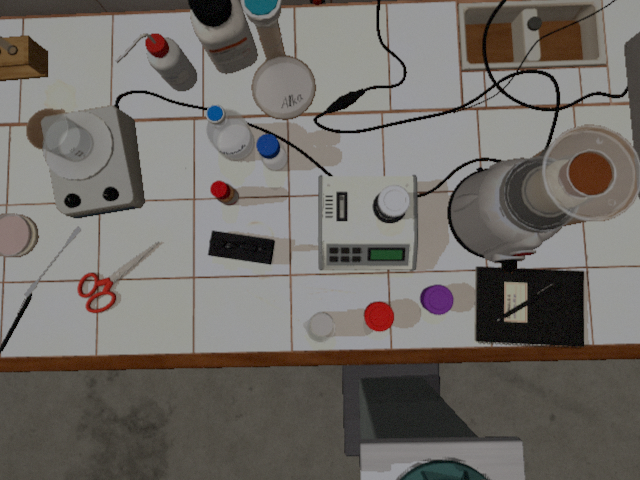

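The scene view shows the stand at (252,245) with slides near (240,215) and (259,228), the photometer at (372,265) and the collar at (404,235). In the top view the stand is at (241,247), the slot at (342,206) and the collar head at (395,202). Next I'll enlarge these parts and compute rough positions.

```bash
cat > h.py <<'E'
import numpy as np,cv2
from rig import *
np.set_printoptions(precision=4,suppress=True)
def ray(f,uv):
    K,T=f["camera_matrix"],f["world_from_camera"]
    return T[:3,3],T[:3,:3]@np.linalg.solve(K,[uv[0],uv[1],1])
def onz(f,uv,z):
    o,d=ray(f,uv);return o+d*(z-o[2])/d[2]
def proj(f,P):
    T=f["world_from_camera"];p=f["camera_matrix"]@(T[:3,:3].T@(np.asarray(P)-T[:3,3]));return p[:2]/p[2]
def tri(*fu):
    A=np.zeros((3,3));b=np.zeros(3)
    for f,uv in fu:
        o,d=ray(f,uv);d=d/np.linalg.norm(d);M=np.eye(3)-np.outer(d,d);A+=M;b+=M@o
    return np.linalg.solve(A,b)
def down(yaw): # tool down; tool y axis at angle yaw from world x
    from scipy.spatial.transform import Rotation as R
    y=np.array([np.cos(yaw),np.sin(yaw),0]);z=np.array([0,0,-1.]);x=np.cross(y,z)
    q=R.from_matrix(np.c_[x,y,z]).as_quat();return q[[3,0,1,2]]
E
python3 - <<'E'
from h import *
import pickle
t=eyes.grab_frame("top");s=eyes.grab_frame("scene");pickle.dump((t,s),open("f0.pkl","wb"))
a=cv2.resize(s["image"][185:275,205:305],(400,360),interpolation=2)
b=cv2.resize(t["image"][210:285,195:295],(400,300),interpolation=2)
c=cv2.resize(t["image"][170:275,310:425],(400,365),interpolation=2)
M=np.zeros((600,800,3),np.uint8);M[:360,:400]=a;M[360:600,:400]=b[:240];M[:365,400:]=c[:, :400]
cv2.imwrite("pics/m1.png",M[:,:,::-1])
print("coarse stand",onz(t,(241,247),.034),"slot",onz(t,(342,206),.064),"collar",onz(t,(394,202),.134))
for n,u in dict(beaker=(320,327),vial=(222,190),media=(268,148)).items(): print(n,onz(t,u,.08))
for yaw in np.linspace(-3,3,9): print(yaw,kinematics.ik([.42,.25,.3],down(yaw)))
E
```

```text
coarse stand [0.5401 0.3834 0.034 ] slot [0.6118 0.1803 0.064 ] collar [0.6049 0.0894 0.134 ]
beaker [0.3839 0.2282 0.08  ]
vial [0.6473 0.4098 0.08  ]
media [0.7269 0.3201 0.08  ]
-3.0 [ 0.3955  0.1294  1.6291 -0.      1.3831 -2.8877]
-2.25 [ 0.3955  0.1294  1.6291 -0.      1.3831  2.6455]
-1.5 [ 0.3955  0.1294  1.6291 -0.      1.3831  1.8955]
-0.75 [ 0.3955  0.1294  1.6291 -0.      1.3831  1.1455]
0.0 [ 0.3955  0.1294  1.6291 -0.      1.3831  0.3955]
0.75 [ 0.3955  0.1294  1.6291 -0.      1.3831 -0.3545]
1.5 [ 0.3955  0.1294  1.6291 -0.      1.3831 -1.1045]
2.25 [ 0.3955  0.1294  1.6291 -0.      1.3831 -1.8545]
3.0 [ 0.3955  0.1294  1.6291 -0.      1.3831 -2.6045]
```

View pics/m1.png

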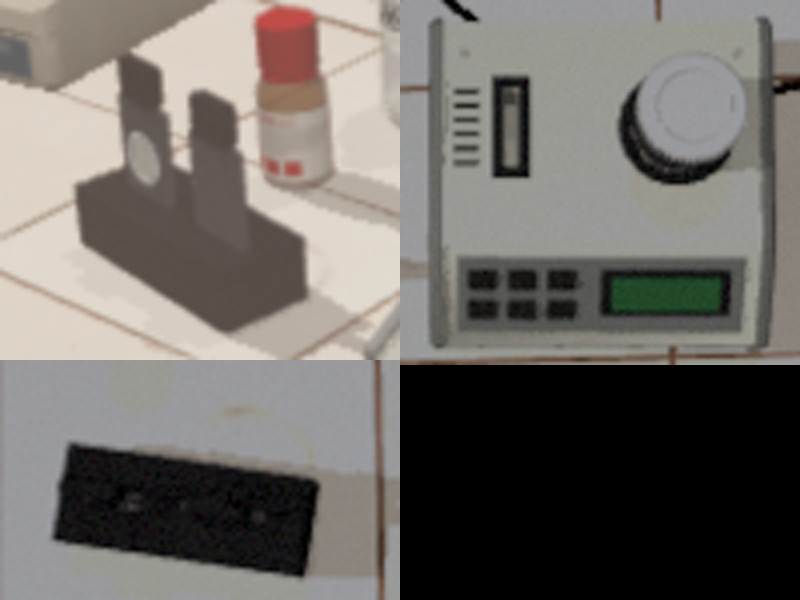

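The mosaic shows the windowed slide is the one on the far left (+y) of the stand, with the blank at −y. The slot (342,206) and collar (394,202) are clear. Now for closer wrist views.

Run:
```python
from h import *
import pickle
F=[]
q=down(-.13)
for p in ([.50,.40,.28],[.56,.40,.28],[.58,.16,.28],[.58,.10,.28]):
    arm.reach(p,q);arm.wait(.2);F.append(eyes.grab_frame("wrist"))
pickle.dump(F,open("f1.pkl","wb"))
for f in F: print(f["world_from_camera"][:3])
print(F[0]["camera_matrix"],observe()["time"])
M=np.vstack([np.hstack([cv2.resize(F[i]["image"],(400,300)) for i in r]) for r in ((0,1),(2,3))])
cv2.imwrite("pics/m2.png",M[:,:,::-1])
```

```text
[[ 0.9919 -0.1216 -0.037   0.5101]
 [-0.1271 -0.9492 -0.2879  0.4789]
 [-0.0001  0.2903 -0.9569  0.4424]]
[[ 0.9918 -0.1225 -0.0376  0.57  ]
 [-0.1281 -0.949  -0.2879  0.4783]
 [-0.0004  0.2904 -0.9569  0.4426]]
[[ 0.9919 -0.1216 -0.0366  0.5909]
 [-0.127  -0.9493 -0.2876  0.2395]
 [ 0.0002  0.2899 -0.957   0.4425]]
[[ 0.9918 -0.1224 -0.0369  0.591 ]
 [-0.1278 -0.9492 -0.2875  0.1791]
 [ 0.0002  0.2898 -0.9571  0.4425]]
[[413.0341   0.     319.4906]
 [  0.     413.0341 244.4224]
 [  0.       0.       1.    ]] 4.375
```

View pics/m2.png

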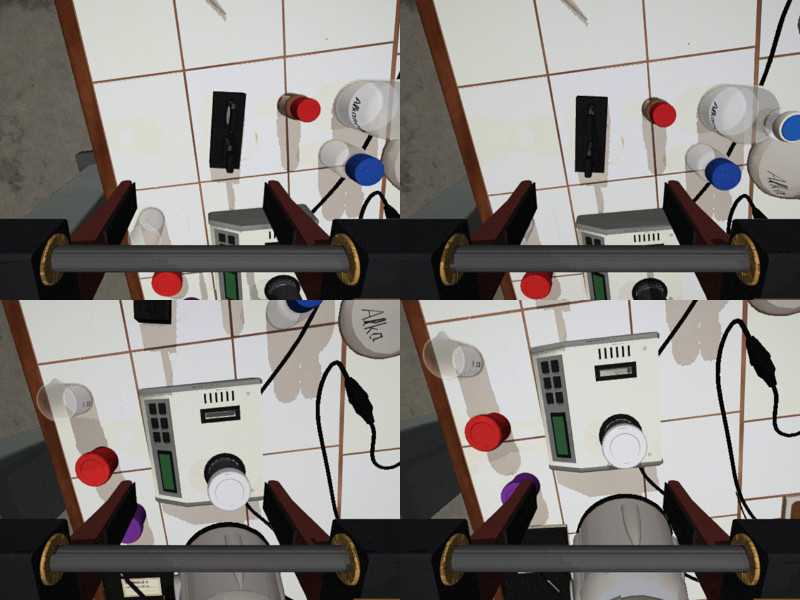

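Wrist views: stand at (228,131) and (591,135) in the mosaic, slot at (221,414)/(616,371), collar head at (229,490)/(624,447). I'll enlarge them, with gamma, for exact pixels.

Run:
```python
from h import *
import pickle
F=pickle.load(open("f1.pkl","rb"))
def crop(f,x,y,w,h,g,s):
    im=(255*(f["image"][y:y+h,x:x+w]/255.)**g).astype(np.uint8)
    im=cv2.resize(im,None,fx=s,fy=s,interpolation=cv2.INTER_CUBIC)
    for u in range(-(-x//10)*10,x+w,10):
        cv2.line(im,(int((u-x+.5)*s),0),(int((u-x+.5)*s),12 if u%50==0 else 5),(255,0,0),2)
    for v in range(-(-y//10)*10,y+h,10):
        cv2.line(im,(0,int((v-y+.5)*s)),(12 if v%50==0 else 5,int((v-y+.5)*s)),(255,0,0),2)
    return im
a=crop(F[0],330,140,75,145,.45,4);b=crop(F[1],270,145,75,145,.45,4)
print(a.shape)
M=np.hstack([a,b,])
cv2.imwrite("pics/m3.png",M[:,:,::-1])
c=crop(F[2],300,150,130,180,.8,3);d=crop(F[3],290,90,130,180,.8,3)
cv2.imwrite("pics/m4.png",np.hstack([c,d])[:,:,::-1])
```

```text
(580, 300, 3)
```

View pics/m3.png

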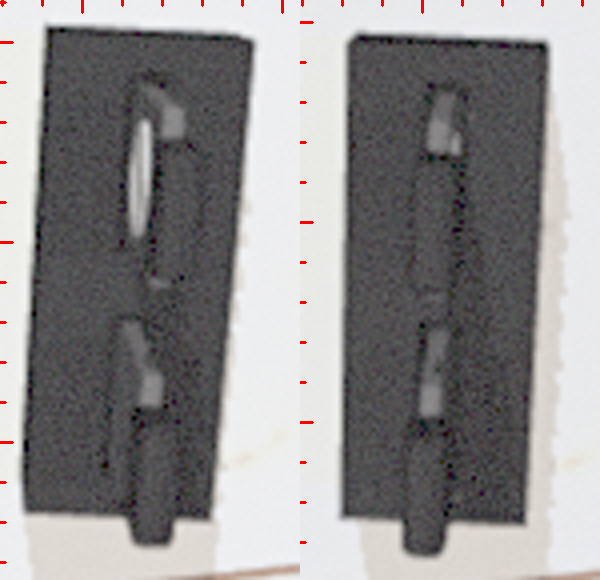

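View pics/m4.png

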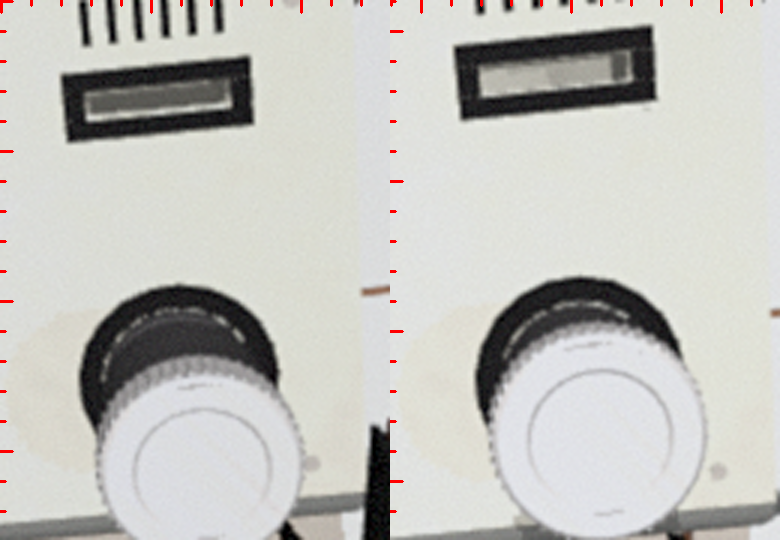

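m3: stand corners read clearly; the bright shoulder patches of the slides are at (173,122)/(437,133) for the windowed slide and (152,388)/(431,402) for the blank. m4: slot frame outlines at (62,74)-(254,142) and (455,27)-(656,120), with the collar's top ring at (203,468)/(600,441).

Run:
```python
from h import *
import pickle
F=pickle.load(open("f1.pkl","rb"));t,s=pickle.load(open("f0.pkl","rb"))
a=lambda x,y:(330+x/4-.5,140+y/4-.5)
b=lambda x,y:(270+(x-300)/4-.5,145+y/4-.5)
c=lambda x,y:(300+x/3-.5,150+y/3-.5)
d=lambda x,y:(290+(x-390)/3-.5,90+y/3-.5)
P=[tri((F[0],a(*u)),(F[1],b(*v))) for u,v in zip([(48,27),(253,40),(211,520),(23,511)],[(350,36),(548,43),(525,523),(341,518)])]
P=np.array(P);print("stand corners",P,P.mean(0))
for f,m,L in ((F[0],a,[(48,27),(253,40),(211,520),(23,511)]),(F[1],b,[(350,36),(548,43),(525,523),(341,518)])):
    Q=np.array([onz(f,m(*u),.034) for u in L]);e=Q[0]+Q[1]-Q[2]-Q[3]
    print("stand@.034",Q.mean(0),"yaw",np.arctan2(-e[0],e[1]))
    yaw=np.arctan2(-e[0],e[1]);yv=np.array([-np.sin(yaw),np.cos(yaw),0])
    print(" slot+",Q.mean(0)+.03*yv)
print("shoulder win",tri((F[0],a(173,122)),(F[1],b(437,133))),"blank",tri((F[0],a(152,388)),(F[1],b(431,402))))
print("tab end blank(bottom)",tri((F[0],a(151,545)),(F[1],b(424,556))))
L=[(62,74),(249,57),(254,125),(67,142)];R=[(455,46),(652,27),(656,99),(461,120)]
P=np.array([tri((F[2],c(*u)),(F[3],d(*v))) for u,v in zip(L,R)]);print("slot tri",P.mean(0))
for f,m,l in ((F[2],c,L),(F[3],d,R)):
    Q=np.array([onz(f,m(*u),.064) for u in l]);e=Q[1]+Q[2]-Q[0]-Q[3];print("slot",Q.mean(0),"yaw",np.arctan2(e[1],e[0]))
print("slot top cam",onz(t,(310+(511-400)*115/400-.5,170+127*105/365-.5),.064))
p=tri((F[2],c(203,468)),(F[3],d(600,441)));print("collar top",p,onz(F[2],c(203,468),.134),onz(F[3],d(600,441),.134),onz(t,(310+(691-400)*115/400-.5,170+103*105/365-.5),.134))
```

```text
stand corners [[0.5285 0.4505 0.0217]
 [0.5771 0.4426 0.0318]
 [0.5561 0.3211 0.0356]
 [0.5075 0.3273 0.0303]] [0.5423 0.3854 0.0299]
stand@.034 [0.5421 0.3857 0.034 ] yaw -0.16526780267813776
 slot+ [0.5471 0.4153 0.034 ]
stand@.034 [0.5427 0.386  0.034 ] yaw -0.1713654675167493
 slot+ [0.5478 0.4155 0.034 ]
shoulder win [0.5501 0.4318 0.0845] blank [0.5402 0.3721 0.0831]
tab end blank(bottom) [0.5351 0.3418 0.1009]
slot tri [0.6134 0.1807 0.0651]
slot [0.6136 0.1805 0.064 ] yaw -0.036592565779186674
slot [0.6135 0.1807 0.064 ] yaw -0.030909696051110505
slot top cam [0.6118 0.1814 0.064 ]
collar top [0.6114 0.0867 0.1268] [0.6111 0.0902 0.134 ] [0.6107 0.0888 0.134 ] [0.6101 0.0907 0.134 ]
```

Measurements agree: windowed slide at (0.5473, 0.4151), yaw −0.168; slot at (0.6135, 0.1806), yaw −0.034; collar at (0.6106, 0.089). Next I grasp the slide.

Run:
```python
from h import *
q=down(-.168)
arm.reach([.5473,.4151,.17],q)
print(arm.move_straight([.5473,.4151,.076],feed=.08,contact_N=8))
gripper_close(25);arm.wait(.2);s=observe();print(s["grip_width"],s["grasp_force"],s["contact_force"],s["tcp_pos"])
print(arm.move_straight([.5473,.4151,.20],feed=.08,contact_N=15))
s=observe();print(s["time"],s["grip_width"],s["contact_force"],s["tcp_pos"])
p=np.array([.6135,.1806,.20])
arm.reach(p,down(-1.605));arm.wait(.3)
s=observe();print(s["time"],s["grip_width"],s["tcp_pos"],s["qpos"])
f=eyes.grab_frame("wrist");g=eyes.grab_frame("scene")
cv2.imwrite("pics/m5.png",np.hstack([cv2.resize(f["image"],(400,300)),cv2.resize(g["image"][100:340,230:550],(400,300))])[:,:,::-1])
```

```text
False
0.11023299324606702 24.999825060367584 [ 0.0807  0.7677 -0.4174] [0.5473 0.4151 0.076 ]
False
10.0417 0.11506277059462937 [-0.2659 -0.443  -1.1823] [0.547  0.4149 0.1993]
11.3417 0.11159293922689387 [0.6133 0.1816 0.2   ] [0.1798 0.4348 1.4469 0.0001 1.2599 1.783 ]
```

View pics/m5.png

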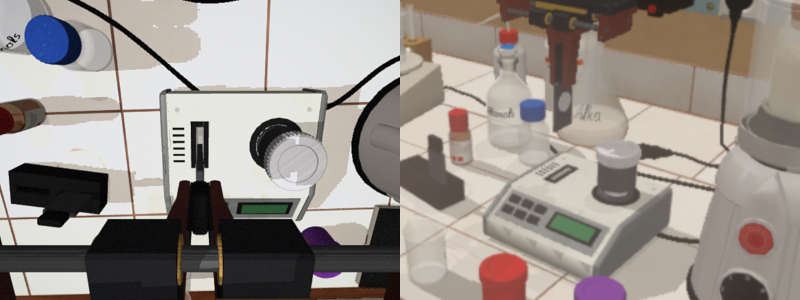

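The slide is held upright over the slot, and the blank is still in the stand. Now I insert it.

Run:
```python
from h import *
x,y=.6135,.1806
arm.move_straight([x,y,.15],feed=.08)
r=arm.move_straight([x,y,.11],feed=.03,contact_N=5)
s=observe();print(r,s["tcp_pos"],s["contact_force"])
if not r:
    r=arm.move_straight([x,y,.0785],feed=.04,contact_N=6)
    s=observe();print(r,s["time"],s["tcp_pos"],s["contact_force"],s["ft_torque"])
```

```text
False [0.6134 0.1806 0.1101] [-0.1318  0.2805 -1.1435]
True 14.5 [0.6133 0.1806 0.0779] [0.2228 0.0357 5.3701] [-0.0238  0.1699  0.0107]
```

Run:
```python
from h import *
open_jaws();arm.wait(.1)
arm.move_straight([.6135,.1806,.19],feed=.12)
arm.reach([.6106,.0888,.19],down(.6));arm.wait(.2)
s=observe();print(s["time"],s["tcp_pos"],s["qpos"])
f=eyes.grab_frame("wrist");g=eyes.grab_frame("scene");
cv2.imwrite("pics/m6.png",np.hstack([cv2.resize(f["image"],(400,300)),cv2.resize(g["image"][170:320,270:470],(400,300))])[:,:,::-1])
```

```text
19.1583 [0.6106 0.0889 0.19  ] [ 0.0327  0.4125  1.5108 -0.      1.2183 -0.5673]
```

View pics/m6.png

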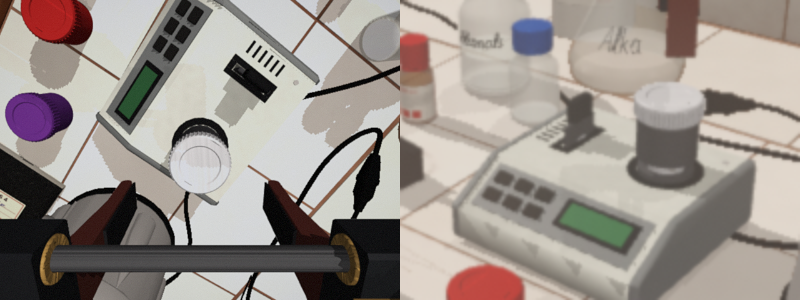

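The picture shows only the tab above the deck, so the slide is fully down, and the collar is untouched. Now I grip the collar and search for the keyways.

Run:
```python
from h import *
x,y=.6106,.0888
print(arm.move_straight([x,y,.1065],feed=.08,contact_N=8))
gripper_close(45);arm.wait(.2);s=observe();print(s["time"],s["grip_width"],s["grasp_force"],s["contact_force"],s["tcp_pos"])
yaw=.6
for i in range(18):
    yaw-=.08
    arm.goto_joints(kinematics.ik([x,y,.1065],down(yaw)))
    r=arm.move_straight([x,y,.102],feed=.04,contact_N=5)
    s=observe();print(i,r,round(s["time"],2),s["tcp_pos"],s["contact_force"],s["ft_torque"][2],s["qpos"][5])
    if not r or s["time"]>50: break
```

```text
False
21.2583 0.6322581182954086 45.00028967857361 [0.8568 0.3106 2.2987] [0.6107 0.0888 0.1066]
0 True 21.72 [0.6111 0.0886 0.1062] [-3.0975  0.6636 10.3279] 0.02060578860372838 -0.4895979719277773
1 True 22.18 [0.611  0.0887 0.106 ] [-2.4198  0.2844 10.889 ] -0.0014022659801463042 -0.41044721584018495
2 True 22.63 [0.6108 0.0886 0.1058] [-4.1285  0.6823 10.9172] -0.04830936688793598 -0.33050979752276916
3 True 23.09 [0.6108 0.0887 0.1057] [-2.8811  0.2538 11.525 ] 0.029697889998767175 -0.2508509311532428
4 True 23.55 [0.6108 0.0887 0.1058] [-2.8161  0.2542 11.8085] -0.023086064796485086 -0.17089248175901472
5 True 24.01 [0.6107 0.0887 0.1059] [-2.3923  0.1653 11.5856] 0.007001843787737107 -0.09088828560648454
6 True 24.47 [0.6109 0.0888 0.1058] [-2.5437 -0.0732 11.0312] -0.00798851954080216 -0.010991860941205137
7 True 24.93 [0.6106 0.0889 0.1056] [-3.999  -0.4318 12.0409] 0.07089100365169188 0.06928143019126003
8 True 25.38 [0.6111 0.089  0.1042] [-1.6763 -0.9462  9.3542] -0.223341993633673 0.15001054270714992
9 False 25.9 [0.6103 0.0885 0.1011] [ 1.4988 -0.605  -3.9208] -0.11623211781196677 0.23138977643728087
```

Run:
```python
from h import *
x,y=.6106,.0888
gripper_close(60)
for z,c in ((.097,12),(.0925,15),(.085,22)):
    r=arm.move_straight([x,y,z],feed=.03,contact_N=c)
    s=observe();print(r,round(s["time"],2),s["tcp_pos"],s["contact_force"],s["ft_torque"],s["grasp_force"])
arm.wait(.4);s=observe();print(s["tcp_pos"],s["contact_force"],s["grip_width"])
g=eyes.grab_frame("scene");w=eyes.grab_frame("wrist")
cv2.imwrite("pics/m7.png",np.hstack([cv2.resize(g["image"][180:300,300:460],(400,300)),cv2.resize(w["image"],(400,300))])[:,:,::-1])
```

```text
False 26.43 [0.6103 0.0886 0.0967] [-0.5087 -2.2204 -2.6198] [-0.5607  0.1108 -0.1158] 59.999043345451355
False 26.73 [0.6104 0.0886 0.0928] [-2.579  -2.6469  2.8359] [-0.7053  0.4294 -0.1383] 60.000720620155334
True 26.97 [0.6101 0.0886 0.0902] [-0.4548 -0.6322  6.1119] [-0.1429  0.2381  0.0047] 60.00187039375305
[0.6102 0.0886 0.0902] [-2.3994  0.3569  5.9471] 0.631879140988105
```

View pics/m7.png

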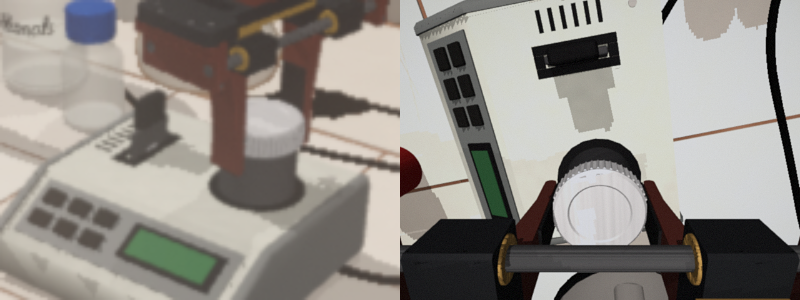

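It appears to be nearly home (the stop came from a contact spike). I'll press a bit more to make sure.

Run:
```python
from h import *
x,y=.6104,.0887
for z in (.0895,.0889,.0883,.0877):
    r=arm.move_straight([x,y,z],feed=.01,contact_N=25);arm.wait(.3)
    s=observe();print(r,round(s["time"],2),s["tcp_pos"],s["contact_force"],s["ft_torque"])
    if s["contact_force"][2]>20: break
```

```text
False 28.08 [0.6103 0.0888 0.0902] [-4.5189 -2.3461  7.6237] [-0.5066  0.6968 -0.0215]
False 28.63 [0.6103 0.0888 0.0901] [-5.2158 -2.7168 11.3802] [-0.5766  0.8422 -0.0023]
False 29.18 [0.6103 0.0888 0.09  ] [-5.8988 -3.7584 15.9996] [-0.5335  1.0689 -0.073 ]
False 29.73 [0.6103 0.0888 0.09  ] [-8.6257 -3.3122 18.7429] [-0.5259  1.2886 -0.0639]
```

The collar is on a hard stop after 16 mm of travel, held with about 19 N. Handing in.

```bash
python3 -c "
from rig import *
s=observe();print(s['tcp_pos'],s['contact_force'],s['time']);print(order.sign_off())"
```

```text
[0.610308   0.08876805 0.0900098 ] [-8.62568669 -3.31222872 18.74285898] 29.7333
the job is handed in; nothing more can be done
None
```

I handed the job in at 29.7 s: the filter slide is fully down in the photometer's slot and released, and the collar is keyed and held pushed home with about 19 N, though no verdict came back and I couldn't read the interlock directly.

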